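Load a glazed tile into the spring tile holder

TASK

Pick up the terracotta tile from its brick rest and load it, glazed face up, into the orange-jawed spring holder for decorating: push one end under the lip of one jaw against its spring, lower the other end past the lip of the opposite jaw, and let the tile settle back so that both springs hold it flat and centred, then let go. Be gentle: work the jaws with the tile only, never lean on the holder with the fingers, never drive a jaw against its end stop, and leave the jar, bowl and brush where they are.

Things in the scene. Friction and masses are not known exactly. Their poses are not given: they have to be found in the camera images.
- tile: terracotta tile, white glazed face with two blue stripes, 130 (own x) x 56 (own y) x 10 mm thick, 0.13 to 0.21 kg; origin at the centre of its underside. Either end may go to either jaw. It starts lying face up on the rest, about parallel to it, overhanging by about 10 mm at the long sides and 4 mm or more at the ends, so fingers can reach below its long edges
- rest: fixed brick block 110 (own x) x 36 (own y) x 30 mm high; origin at the centre of its underside, on the table
- holder: fixed spring holder: grey bed 270 (own x) x 62 (own y) x 12 mm high, origin at the centre of its underside, on the table. On it an aluminium carriage (44 mm wide, top 18 mm up, a post 46 mm high at each end, outer faces 228 mm apart) with two facing orange jaws is clamped up to 6 mm off the bed's centre, either way along own x; this offset is not measured: feel or see it
- holder_seat (a point): point on the holder's middle, 34 mm above its underside, level with the jaws' ledges. Each jaw, 48 mm wide, is a C-shaped groove open to the middle: ledge (top at this height, 26 mm long inward from the back), upright back (inner face 61 mm from the carriage's centre at rest), lip overhanging the back by 6 mm (underside 14 mm, top 19 mm above the ledge)
- jaw_a (a joint): outward travel of the jaw at the holder's +x end, m: 0 at rest, hard end stop at 0.020; spring of 1.5 N preload plus 0.5 N per mm. At rest the two backs are 122 mm apart, so the seated 130 mm tile holds each jaw about 4 mm open
- jaw_b (a joint): outward travel of the jaw at the holder's -x end, m: same stop and spring. With this jaw at rest, the other must be pushed more than 14 mm before the tile's second end passes this one's lip, and vice versa. Below a seated tile's middle is only the carriage plate, 16 mm down
- jar: bystander: blue glazed jar, 60 mm across, 75 mm high, origin at the centre of its underside
- bowl: bystander: small terracotta bowl, 90 mm across, 40 mm high, origin at the centre of its underside
- brush: bystander: brush lying on the table along its own x, about 200 mm long
Things that resemble listed ones, but are neither listed nor needed, are in the scene too. Of the things that look like the tile, the smaller one is meant.

How it is judged (in metres and radians):
On the way, in this order (a step that is already met when the one before it is completed fails the run):
1. the tile is lifted clear of its rest (height (world z) of tile above 0.045 m and contact force between tile and rest below 0.05 N), for 0.2 s.
2. one jaw is pushed back at least 12 mm by the tile while the other stays at rest (contact force between tile and holder above 3 N and ((value of joint jaw_a above 0.012 m and value of joint jaw_b below 0.002 m) or (value of joint jaw_b above 0.012 m and value of joint jaw_a below 0.002 m))), for 0.2 s.
At the end, for the whole second after the job is handed in: Tile face up on both ledges (underside 31.5-36.5 mm above the holder's), flat to 0.04 rad, along the holder to 0.09 rad, within 10 mm sideways and 12 mm lengthwise of its middle, both jaws open 1.5-6.8 mm, at rest, let go; jar, bowl, brush moved under 20 mm (value of joint jaw_a between 0.0015 and 0.0068 m and value of joint jaw_b between 0.0015 and 0.0068 m and z of tile in the frame of holder between 0.0315 and 0.0365 m and y of tile in the frame of holder between -0.01 and 0.01 m and x of tile in the frame of holder between -0.012 and 0.012 m and angle between the x axis of tile and the x axis of holder, either way round below 0.09 rad and angle between tile's own z axis and vertical below 0.04 rad and linear speed of tile below 0.01 m/s and contact force between tile and the fingers below 0.05 N); the robot touches nothing.
It fails at once if the tile presses on the holder with more than 22 N (overload, or a jaw driven into its stop) (contact force between tile and holder above 22 N).
It fails at once if a jaw reaches its end stop (value of joint any of jaw_a, jaw_b above 0.0197 m).
It fails at once if the fingers or the arm bear on the holder with more than 8 N (contact force between any of the fingers, the arm and holder above 8 N).
It fails at once if the jar, bowl or brush is displaced by more than 20 mm (distance of any of jar, bowl, brush from where it was at the start of the episode above 0.02 m).
It also fails if it takes over 54 s, if anything falls off the work surface, if the arm or the gripper's body presses on something with over 40 N, if the wrist force passes 120 N, or if a joint passes its speed limit or range.

ROBOT

A 6-joint arm with a two-finger parallel gripper is mounted at the origin on the work surface. World frame = base frame: x ahead of the robot, y to its left, z up, the work surface at z = 0. Lengths are in mm, angles in rad, forces in N, time in s.
With the tool pointing down it reaches from about 350 to 875 mm from the base axis. Payload 4.2 kg.
Tool frame: the origin (TCP) lies midway between the tips of the shut fingers; the grasp point (between the pads) lies 19 mm behind it; y points along the fingers, x is the direction in which the jaws open and shut, and the axes are right-handed (so a half turn about y gives the same grasp; the last joint's range is limited). The gripper opens to 85 mm and grips with 20 to 120 N. Pads are 22 mm wide; open, the fingers measure 114 mm over their backs; the gripper's body (76 mm by 85 mm) begins 54 mm behind the grasp point. The pads swing forward as they close: fully open they stand 13 mm farther back than shut.
Start: joints at [-0.886, 0.385, 0.008, 0, -1.194, -0.259], TCP at [258.168, -569.165, 204.212] pointing down, gripper open.
Joint ranges: [-3.14, 3.14], [-1.21, 2.06], [-1.07, 1.41], [-3.16, 2.05], [-2.99, -0.16], [-3.1, 3.1]. Speed limits (rad/s): [2.79, 2.79, 3.14, 3.14, 3.14, 3.14].

INTERFACE

Orientations are given as a unit quaternion [x, y, z, w].
In Python, from bench import read_state, get_image, job_done gives the robot as it stands.
- The arm moves only by the tool play_rows, never from a script. Its argument "series" is a list of rows, each a list of 7 numbers: the shift along the tool's x, y, z in m, then the turn, a rotation vector about the tool's x, y, z in rad, then the finger opening in m, from 0 to 0.0854. In form: [[x, y, z, wx, wy, wz, claw], ...]. A call has 1 to 10 rows; each row shifts and turns the pose as measured when the row begins, along the tool's axes as they then stand; what a row does not reach is not made up. A row lasts 1/10 s, in which the tool goes at most 50 mm and 8.59 degrees, less where a joint would pass 70% of its speed; a pose out of reach is approached as far as the arm can. A call with a gripper value outside its range is refused whole. The fingers move at their own pace and stop on an object; the grip force is fixed at half the most. Time passes only in rows, so rows that do not move let the fingers close. It gives the time, the measured TCP pose, the force and the opening at its end, in the units of the state.
- read_state(): the state, without advancing time (a new reading comes with each control period).
- get_image(name): name is "scene" or "side" or "wrist"; returns a dict with "color" (480x640x3 uint8, red, green, blue), "intrinsics" (3x3 intrinsics, pixels), "origin" and "orientation" of the camera in the world. Camera axes: x right, y down, z forward; pixel columns grow to the right and rows downward; lengths in mm; the calibration is good to about 2 mm. A picture is of the moment at which its call begins. There is no depth.
- job_done(): hands the job in, once; it reports no verdict.
The state is a dict: "clock": time; "joints": joint angles; "joint_vel": joint speeds; "joint_efforts": joint torques, N m; "position": TCP position; "ee_rot": TCP orientation; "contact_force": force on the tool from outside, world axes, zero at the start; "wrist_torque": the same for the moment, N m; "gripper_width": finger opening in mm.
Only numpy, scipy, OpenCV 4.12 (cv2) and the standard library are available. Lean on these libraries where they do the work, as an engineer would, in place of code of your own. Each camera call takes 0.05 s, during which the arm holds its last target. There are 200 camera calls.

## Working session

There is one attempt and no reset: what is moved stays moved. The work goes in short steps, Python scripts to look and compute and a tool call to move; the robot and the scene stay as the last step left them, time stands still between calls to the robot, and variables do not carry over. Pictures are saved under pics/ and viewed, about 8 in all and at most 12, crops included, and the job is handed in when it is done.

Besides the shell and the picture viewer there is one more tool, called after "Call:" as name(argument=value, ...), one argument or row to a line, values as JSON. play_rows: Moves the arm, as the interface text tells. Its arguments: {"type":"object","properties":{"series":{"type":"array","items":{"type":"array","items":{"type":"number"}}}},"required":["series"]}

```bash
mkdir -p pics; ls
python3 - <<'E'
from bench import *
import cv2
print(read_state())
for n in ("scene","side"):
    g=get_image(n); cv2.imwrite(f"pics/{n}0.png",g["color"][:,:,::-1]); print(n,g["intrinsics"],g["origin"],g["orientation"])
E
```

```text
pics
{'clock': 0.0, 'joints': array([-8.86413763e-01,  3.85547668e-01,  6.60155214e-03, -5.13402555e-04,
       -1.19397536e+00, -2.58619577e-01]), 'joint_vel': array([-6.94694756e-05,  4.90655830e-04,  5.68233024e-05,  1.68401053e-03,
        2.80271983e-04, -4.67667072e-04]), 'joint_efforts': array([-6.03604203e-04, -3.92290127e+01,  1.88386506e+01,  4.18599844e+00,
       -4.73153239e-03, -5.89063603e-06]), 'position': array([ 257.89509779, -568.59775158,  203.11536625]), 'ee_rot': array([ 0.38246799,  0.59470752, -0.5939226 , -0.38379309]), 'contact_force': array([-1.04353962, -0.40174227,  0.66509999]), 'wrist_torque': array([ 0.00473921, -0.00700635,  0.02320668]), 'gripper_width': 85.51061553463634}
scene [[547.47911842   0.         311.08355562]
 [  0.         547.47911842 236.68951012]
 [  0.           0.           1.        ]] [1081.57881515  278.49825033  686.85675006] [ 0.44939154  0.80201724 -0.33779613 -0.20176562]
side [[549.77332242   0.         331.26077525]
 [  0.         549.77332242 236.60307316]
 [  0.           0.           1.        ]] [-11.35410887 627.32395269 671.23856332] [-0.29392168  0.83774761 -0.43538061  0.14910636]
```

View pics/scene0.png

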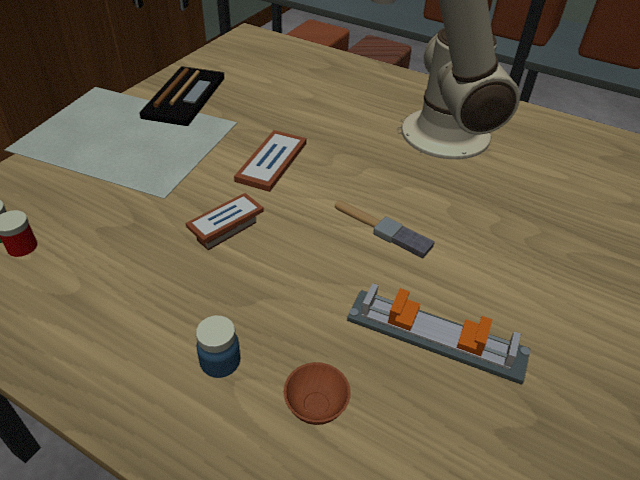

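View pics/side0.png

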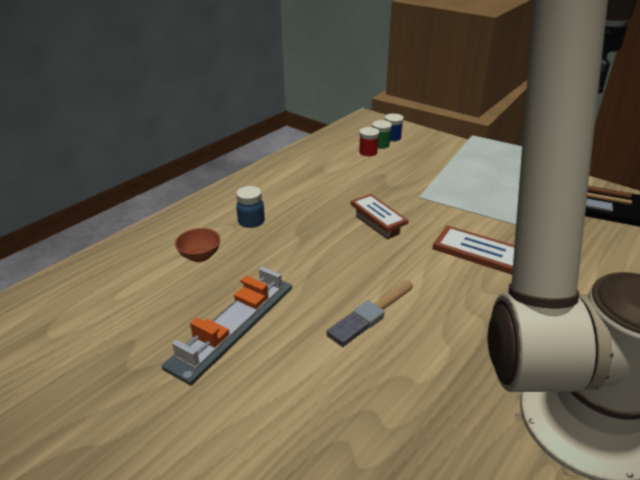

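Candidates for the tile: the small one on the brick at scene (225,217) and the larger one flat on the table at scene (271,160). I choose the small one on its rest. Holder: scene (438,335), side (230,320). Brush: scene (385,228). Jar: (218,345). Bowl: (317,392).

```bash
cat > h.py <<'E'
import numpy as np, cv2
from scipy.spatial.transform import Rotation as R
from bench import *
def cam(g): return g["intrinsics"],np.array(g["origin"]),R.from_quat(g["orientation"]).as_matrix()
def plane(g,px,z):
    K,o,M=cam(g); px=np.atleast_2d(px).astype(float)
    d=(M@np.linalg.inv(K)@np.c_[px,np.ones(len(px))].T).T
    return o+d*((z-o[2])/d[:,2])[:,None]
def proj(g,p):
    K,o,M=cam(g); q=(K@M.T@(np.atleast_2d(p)-o).T).T; return q[:,:2]/q[:,2:]
def blobs(mask,amin=60):
    cs,_=cv2.findContours(mask.astype(np.uint8),cv2.RETR_EXTERNAL,cv2.CHAIN_APPROX_NONE)
    return [c[:,0,:] for c in cs if cv2.contourArea(c)>amin]
def rect(p):
    (c,s,a)=cv2.minAreaRect(p[:,:2].astype(np.float32)); 
    if s[0]<s[1]: s=s[::-1]; a+=90
    return np.round(c,1),np.round(s,1),round((a+90)%180-90,1)
E
python3 - <<'E'
from h import *
for n,roi in (("scene",(180,185,275,250)),("side",(340,185,415,240))):
    g=get_image(n); im=g["color"]; hsv=cv2.cvtColor(im,cv2.COLOR_RGB2HSV)
    x0,y0,x1,y1=roi; m=np.zeros(im.shape[:2],bool); m[y0:y1,x0:x1]=1
    w=m&(hsv[...,1]<50)&(hsv[...,2]>120)
    w=cv2.morphologyEx(w.astype(np.uint8),cv2.MORPH_CLOSE,np.ones((5,5)))
    for c in blobs(w): print(n,"white z40",rect(plane(g,c,40)))
    o=(hsv[...,0]<14)&(hsv[...,1]>210)&(hsv[...,2]>100)
    for c in blobs(o):
        print(n,"orange",c.min(0),c.max(0),cv2.contourArea(c),"z50",plane(g,c.mean(0),45).round(1))
    hr=(345,285,530,382) if n=="scene" else (160,262,296,384)
    crop=im[hr[1]:hr[3],hr[0]:hr[2]]; crop=cv2.resize(crop,None,fx=3,fy=3,interpolation=2)
    t=cv2.resize(im[y0-5:y1+5,x0-5:x1+5],None,fx=2,fy=2)
    out=np.zeros((max(crop.shape[0],t.shape[0]),crop.shape[1]+t.shape[1],3),np.uint8)
    out[:crop.shape[0],:crop.shape[1]]=crop; out[:t.shape[0],crop.shape[1]:]=t
    cv2.imwrite(f"pics/c_{n}.png",out[...,::-1]); print(out.shape)
E
```

```text
scene white z40 (array([ 526.8, -219. ]), array([111.8,  42.2]), -17.4)
scene orange [459 317] [491 348] 565.0 z50 [[545.6 248.   45. ]]
scene orange [391 289] [419 324] 532.5 z50 [[556.5 141.5  45. ]]
(291, 765, 3)
side white z40 (array([ 526.4, -217.3]), array([112.3,  42.5]), -17.1)
(366, 578, 3)
```

View pics/c_scene.png

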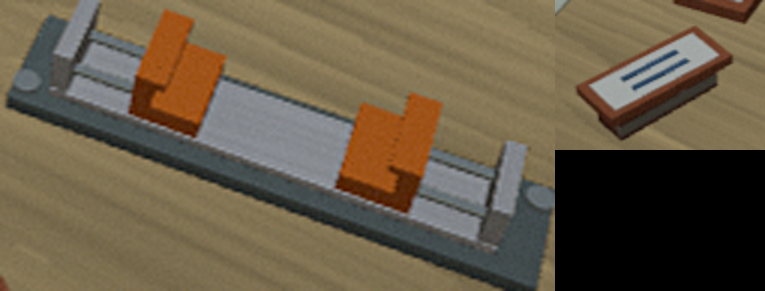

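The crop shows the small tile on the brick, face up. It confirms the choice, and the holder has both orange jaws at rest. Next I set up the wrist geometry and a coarse holder pose.

Run:
```python
from h import *
g=get_image("scene")
c=np.array([[50,15],[8,99],[535,282],[553,185]])/3+[345,285]
p=plane(g,c,12); print(p.round(1)); print(rect(p))
s=read_state(); M=R.from_quat(s["ee_rot"]).as_matrix(); print("tool axes cols\n",M.round(3),s["position"])
w=get_image("wrist"); K,o,C=cam(w); print("cam in tool",(M.T@(o-s["position"])).round(1),"\n",(M.T@C).round(3),K[0,0])
for t in (-17,163,95,-85):
    d=np.array([np.cos(np.radians(t)),np.sin(np.radians(t))])
    z=M[:2,2]; print(t,"turn of tool z about world up to align",np.degrees(np.arctan2(z[0]*d[1]-z[1]*d[0],z@d)).round(1))
```

```text
[[532.2  60.2  12. ]
 [594.5  67.9  12. ]
 [558.5 330.8  12. ]
 [498.6 323.4  12. ]]
(array([546.5, 195.6]), array([265.6,  62.8]), -82.7)
tool axes cols
 [[-0.413 -0.001 -0.911]
 [ 0.911  0.001 -0.413]
 [ 0.001 -1.     0.   ]] [ 258.03072162 -568.93592865  203.70136305]
cam in tool [   0.5 -168.9   84.4] 
 [[ 1.    -0.001 -0.001]
 [ 0.001 -0.327  0.945]
 [-0.001 -0.945 -0.327]] 346.424705255677
-17 turn of tool z about world up to align 138.6
163 turn of tool z about world up to align -41.4
95 turn of tool z about world up to align -109.4
-85 turn of tool z about world up to align 70.6
```

Call:
play_rows(
  series=[
    [0.033, 0.003, -0.037, 0, 0, 0, 0.085],
    [0.033, 0.003, -0.037, 0, 0, 0, 0.085],
    [0.033, 0.003, -0.037, 0, 0, 0, 0.085],
    [0.033, 0.003, -0.037, 0, 0, 0, 0.085],
    [0.033, 0.003, -0.037, 0, 0, 0, 0.085],
    [0.033, 0.003, -0.037, 0, 0, 0, 0.085],
    [0.033, 0.003, -0.037, 0, 0, 0, 0.085],
    [0.033, 0.003, -0.037, 0, 0, 0, 0.085],
    [0.033, 0.003, -0.037, 0, 0, 0, 0.085],
    [0.033, 0.003, -0.037, 0, 0, 0, 0.085],
  ],
)

```text
clock: 1.3
position: [461.1, -114.9, 173.1]
ee_rot: [0.388, 0.593, -0.592, -0.385]
contact_force: [1.3, -1.1, 0.7]
gripper_width: 85.0
```

Call:
play_rows(
  series=[
    [0.033, 0.003, -0.037, 0, 0, 0, 0.085],
    [0.033, 0.003, -0.037, 0, 0, 0, 0.085],
    [0.033, 0.003, -0.037, 0, 0, 0, 0.085],
    [0.033, 0.003, -0.037, 0, 0, 0, 0.085],
    [0.033, 0.003, -0.037, 0, 0, 0, 0.085],
    [0.033, 0.003, -0.037, 0, 0, 0, 0.085],
    [0.032, 0.003, -0.037, 0, 0.1, 0, 0.085],
    [0, 0, 0, 0, 0.1, 0, 0.085],
    [0, 0, 0, 0, 0.1, 0, 0.085],
    [0, 0, 0, 0, 0, 0, 0.085],
  ],
)

```text
clock: 2.3
position: [605.7, 211.5, 151.2]
ee_rot: [0.473, 0.529, -0.527, -0.469]
contact_force: [0.4, -0.2, -0.3]
gripper_width: 85.2
```

Run:
```python
from h import *
s=read_state(); print(s["position"],s["ee_rot"],s["contact_force"])
g=get_image("wrist"); im=g["color"]; cv2.imwrite("pics/w_hold.png",im[...,::-1]); np.savez("w_hold.npz",**g)
hsv=cv2.cvtColor(im,cv2.COLOR_RGB2HSV)
o=(hsv[...,0]<16)&(hsv[...,1]>200)&(hsv[...,2]>80)
for c in blobs(o): print(c.min(0),c.max(0),cv2.contourArea(c))
```

```text
[605.66024327 211.47329018 151.17493615] [ 0.47268078  0.528914   -0.52658819 -0.46853788] [ 0.36493245 -0.22993951 -0.2857783 ]
```

View pics/w_hold.png

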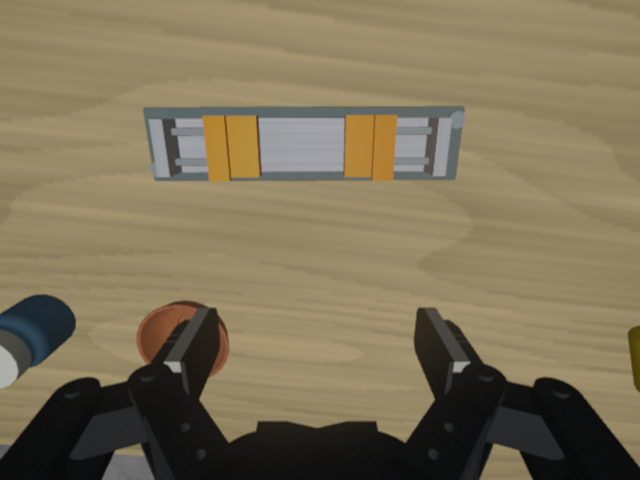

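The wrist view shows the holder from above: bed corners (145,108), (464,107), (457,179), (155,180); lip inner edges at columns 228 and 374; ledge ends at columns 259 and 344. I'll measure these lines more precisely.

Run:
```python
from h import *
g=dict(np.load("w_hold.npz")); im=g["color"]; hsv=cv2.cvtColor(im,cv2.COLOR_RGB2HSV)
roi=np.zeros(im.shape[:2],bool); roi[90:195,130:480]=1
m=roi&(~((hsv[...,0]>8)&(hsv[...,0]<28)&(hsv[...,1]>40)&(hsv[...,1]<170)))
m=cv2.morphologyEx(m.astype(np.uint8),cv2.MORPH_OPEN,np.ones((3,3)))
c=max(blobs(m),key=len); q=cv2.approxPolyDP(c[:,None],8,True)[:,0]; print(q.tolist())
row=lambda a:np.array(a)
for y in (125,145,165):
    l=im[y-3:y+4].astype(float).mean(0); v=l.sum(1); r=l[:,2]
    gr=np.abs(np.gradient(v)); pk=[x for x in range(195,410) if gr[x]>12 and gr[x]==gr[x-2:x+3].max()]
    print(y,[(x,int(v[x-3]),int(v[x+3])) for x in pk])
p=plane(g,np.array([[145,108],[464,107],[457,179.5],[155,180.5]]),12); print(p.round(1),rect(p))
for n,x,z in (("lip",(228,374),53),("ledge",(259,344),34)):
    P=plane(g,[[x[0],145],[x[1],145]],z); print(n,P.round(1).tolist(),"mid",P.mean(0).round(1),"dist",np.linalg.norm(P[1]-P[0]).round(1),np.degrees(np.arctan2(*(P[1]-P[0])[[1,0]])).round(2))
```

```text
[[465, 120], [459, 106], [143, 109], [156, 180], [207, 180], [202, 114], [259, 117], [204, 117], [210, 180], [244, 175], [258, 131], [260, 179], [344, 179], [343, 116], [398, 115], [394, 179], [453, 179]]
125 [(203, 455, 356), (224, 364, 346), (258, 365, 480), (344, 488, 369), (375, 353, 357), (396, 352, 449)]
145 [(205, 482, 360), (226, 368, 358), (259, 372, 478), (343, 482, 369), (374, 357, 359), (394, 354, 479)]
165 [(208, 422, 363), (230, 357, 373), (261, 344, 475), (343, 484, 373), (373, 357, 359), (393, 354, 437)]
[[530.1  59.2  12. ]
 [499.5 322.3  12. ]
 [558.9 331.4  12. ]
 [590.2  64.9  12. ]] (array([544.6, 194.6]), array([268.3,  60.4]), -83.3)
lip [[548.0, 138.5, 53.0], [535.7, 246.6, 53.0]] mid [541.8 192.6  53. ] dist 108.8 96.5
ledge [[547.1, 158.6, 34.0], [539.5, 226.0, 34.0]] mid [543.3 192.3  34. ] dist 67.8 96.5
```

```bash
cat >> h.py <<'E'
def togo(p,zyaw,tilt=0):
    s=read_state(); M=R.from_quat(s["ee_rot"]).as_matrix(); d=np.array(p)-s["position"]
    print("pos",s["position"].round(1),"local mm",(M.T@d).round(1),"norm",np.linalg.norm(d).round(1))
    a=np.radians(zyaw); z=np.array([np.cos(a),np.sin(a),0]); y=np.array([0,0,-1.])
    T=np.c_[np.cross(y,z),y,z]@R.from_euler("x",tilt).as_matrix()
    print("rotvec local",R.from_matrix(M.T@T).as_rotvec().round(3),"F",s["contact_force"].round(1),"grip",round(s["gripper_width"],1),"j",s["joints"].round(2),"t",s["clock"])
E
python3 -c "
from h import *
togo([526.6,-218,100],163)"
```

```text
pos [605.6 211.2 151.3] local mm [-417.1   51.3  128.3] norm 439.4
rotvec local [ 0.007  0.412 -0.001] F [-0.7  0.7  0. ] grip 84.7 j [ 0.59  0.45 -0.03  0.01 -1.09 -2.05] t 2.35
```

Call:
play_rows(
  series=[
    [-0.0463, 0, 0.0143, 0, 0, 0, 0.085],
    [-0.0463, 0.006, 0.0143, 0, 0, 0, 0.085],
    [-0.0463, 0.006, 0.0143, 0, 0, 0, 0.085],
    [-0.0463, 0.006, 0.0143, 0, 0, 0, 0.085],
    [-0.0463, 0.006, 0.0143, 0, 0, 0, 0.085],
    [-0.0463, 0.006, 0.0143, 0, 0, 0, 0.085],
    [-0.0463, 0.006, 0.0143, 0, 0, 0, 0.085],
    [-0.0463, 0.006, 0.0143, 0, 0.14, 0, 0.085],
    [0, 0, 0, 0, 0.14, 0, 0.085],
    [0, 0, 0, 0, 0.14, 0, 0.085],
  ],
)

```text
clock: 3.35
position: [534.7, -183.6, 110.9]
ee_rot: [0.572, 0.424, -0.416, -0.566]
contact_force: [-0.3, -0.4, 0.0]
gripper_width: 84.9
```

Run:
```python
from h import *
g=get_image("wrist"); im=g["color"]; hsv=cv2.cvtColor(im,cv2.COLOR_RGB2HSV)
w=(hsv[...,1]<50)&(hsv[...,2]>120); w=cv2.morphologyEx(w.astype(np.uint8),cv2.MORPH_CLOSE,np.ones((9,9)))
for c in blobs(w,300): print(c.mean(0),rect(plane(g,c,40)))
togo([526.6,-218,100],163); togo([526.6,-218,20],163)
```

```text
[519.16216216 464.47297297] (array([812.4, -66.2]), array([47.4, 12.5]), 12.3)
[264.53768844 237.06281407] (array([ 526.6, -220.4]), array([112. ,  42.6]), -17.4)
[ 27.24810127 238.31898734] (array([ 485. , -374.8]), array([139.4,  69.8]), -34.4)
[117.51623377  26.74025974] (array([ 366.6, -253. ]), array([55.8, 47.1]), -81.7)
pos [ 534.5 -183.4  110.8] local mm [-35.4  10.7  -2.7] norm 37.1
rotvec local [ 0.013 -0.005  0.004] F [-0.1 -0.4 -0. ] grip 84.9 j [-0.04  0.36 -0.28 -0.   -0.91 -1.83] t 3.4
pos [ 534.5 -183.4  110.8] local mm [-35.7  90.7  -1.6] norm 97.5
rotvec local [ 0.013 -0.005  0.004] F [-0.1 -0.4 -0. ] grip 84.9 j [-0.04  0.36 -0.28 -0.   -0.91 -1.83] t 3.4
```

Call:
play_rows(
  series=[
    [-0.036, 0.02, -0.002, 0.013, -0.005, 0, 0.085],
    [0, 0.03, 0, 0, 0, 0, 0.085],
    [0, 0.025, 0, 0, 0, 0, 0.085],
    [0, 0.01, 0, 0, 0, 0, 0.085],
  ],
)

```text
clock: 3.8
position: [528.2, -221.3, 27.8]
ee_rot: [0.567, 0.428, -0.421, -0.563]
contact_force: [-0.4, 0.0, -0.0]
gripper_width: 85.0
```

```bash
python3 -c "
from h import *
togo([526.6,-219.3,13],163)"
```

```text
pos [ 528.2 -221.3   27.8] local mm [ 1.4 14.8  2.2] norm 15.0
rotvec local [0.01  0.015 0.005] F [-0.4  0.  -0. ] grip 85.0 j [-0.12  0.48 -0.34 -0.   -0.74 -1.73] t 3.8
```

Call:
play_rows(
  series=[
    [0.0014, 0.0148, 0.0022, 0.01, 0.013, 0.005, 0.085],
    [0, 0, 0, 0, 0, 0, 0.085],
  ],
)

```text
clock: 4.0
position: [525.9, -219.0, 11.7]
ee_rot: [-0.567, -0.421, 0.423, 0.568]
contact_force: [0.5, -0.8, -0.0]
gripper_width: 84.9
```

```bash
python3 -c "
from h import *
togo([526.6,-219.3,13],163)"
```

```text
pos [ 525.9 -219.    11.7] local mm [-0.1 -1.3 -0.8] norm 1.5
rotvec local [-0.002  0.005 -0.001] F [ 0.5 -0.8 -0. ] grip 84.9 j [-0.11  0.5  -0.36  0.   -0.71 -1.75] t 4.0
```

Good. Close.

Call:
play_rows(
  series=[
    [0, -0.001, 0, 0, 0, 0, 0.07],
    [0, 0, 0, 0, 0, 0, 0.062],
    [0, 0, 0, 0, 0, 0, 0.05],
    [0, 0, 0, 0, 0, 0, 0.04],
    [0, 0, 0, 0, 0, 0, 0.04],
    [0, 0, 0, 0, 0, 0, 0.04],
    [0, 0, 0, 0, 0, 0, 0.04],
  ],
)

```text
clock: 4.7
position: [529.4, -218.6, 17.1]
ee_rot: [0.568, 0.425, -0.422, -0.564]
contact_force: [-0.4, -0.8, 0.3]
gripper_width: 40.1
```

Run:
```python
from h import *
g=get_image("wrist"); s=get_image("side")["color"]
a=g["color"][100:480,80:560]; b=cv2.resize(s[130:260,320:440],None,fx=2.5,fy=2.5)
o=np.zeros((380,480+b.shape[1],3),np.uint8); o[:,:480]=a; o[:b.shape[0],480:]=b
cv2.imwrite("pics/g1.png",o[...,::-1]); print(read_state()["gripper_width"],read_state()["contact_force"])
```

```text
39.90488099778346 [ 0.87615841 -0.2880568  -0.79615878]
```

View pics/g1.png

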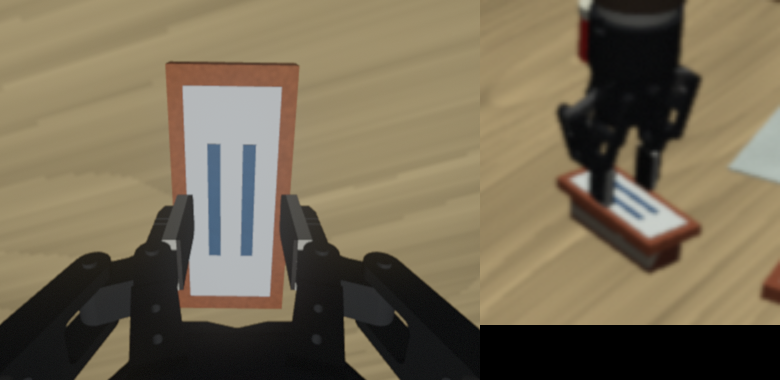

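Run:
```python
from h import *
s=read_state(); M=R.from_quat(s["ee_rot"]).as_matrix(); sd=get_image("side"); w=get_image("wrist"); sc=get_image("scene")
print(s["position"],M.round(2).tolist(),w["intrinsics"][:2,2])
for b in (0,10,23,35,45):
    for sx in (-20,20):
        p=s["position"]+M@np.array([sx,-b,0]); print(b,sx,p.round(0),"side",proj(sd,p).round(0),"wrist",proj(w,p).round(0),"scene",proj(sc,p).round(0))
im=sd["color"][150:240,330:430]; im2=sc["color"][160:260,175:285]
a=cv2.resize(im,(480,432),interpolation=2);b=cv2.resize(im2,(320,291),interpolation=2)
o=np.zeros((432,800,3),np.uint8);o[:,:480]=a;o[:291,480:]=b;cv2.imwrite("pics/g2.png",o[...,::-1])
```

```text
[ 529.35114605 -218.63528684   16.9702918 ] [[0.28, 0.01, -0.96], [0.96, -0.0, 0.28], [-0.0, -1.0, -0.01]] [316.57157655 238.76718811]
0 -20 [ 524. -238.   17.] side [[384. 215.]] wrist [[279. 285.]] scene [[219. 219.]]
0 20 [ 535. -199.   17.] side [[370. 221.]] wrist [[353. 285.]] scene [[232. 231.]]
10 -20 [ 524. -238.   27.] side [[384. 211.]] wrist [[277. 294.]] scene [[218. 215.]]
10 20 [ 535. -199.   27.] side [[370. 217.]] wrist [[355. 294.]] scene [[231. 226.]]
23 -20 [ 524. -238.   40.] side [[385. 206.]] wrist [[274. 307.]] scene [[217. 210.]]
23 20 [ 535. -199.   40.] side [[370. 212.]] wrist [[358. 307.]] scene [[231. 221.]]
35 -20 [ 523. -238.   52.] side [[385. 201.]] wrist [[271. 321.]] scene [[217. 205.]]
35 20 [ 535. -199.   52.] side [[371. 207.]] wrist [[361. 321.]] scene [[230. 216.]]
45 -20 [ 523. -238.   62.] side [[385. 197.]] wrist [[268. 334.]] scene [[216. 200.]]
45 20 [ 535. -199.   62.] side [[371. 203.]] wrist [[364. 334.]] scene [[230. 212.]]
```

View pics/g2.png

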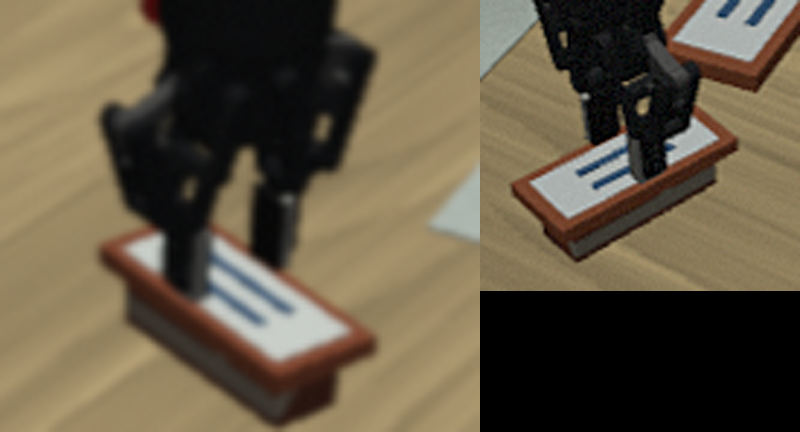

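The fingertips rest on the glaze, about 23 mm behind the reported TCP rather than at it. They never went around the tile. I'll lift, open, re-measure and go deeper.

Call:
play_rows(
  series=[
    [0, -0.02, 0, 0, 0, 0, 0.04],
    [0, -0.02, 0, 0, 0, 0, 0.085],
    [0, 0, 0, 0, 0, 0, 0.085],
    [0, 0, 0, 0, 0, 0, 0.085],
    [0, 0, 0, 0, 0, 0, 0.085],
    [0, 0, 0, 0, 0, 0, 0.085],
  ],
)

```text
clock: 5.55
position: [527.1, -218.2, 55.1]
ee_rot: [0.567, 0.423, -0.423, -0.566]
contact_force: [0.1, -0.5, 0.3]
gripper_width: 85.0
```

Run:
```python
from h import *
for n,roi in (("side",(340,185,415,240)),("scene",(180,185,275,250)),("wrist",(150,100,500,430))):
    g=get_image(n); im=g["color"]; hsv=cv2.cvtColor(im,cv2.COLOR_RGB2HSV)
    x0,y0,x1,y1=roi; m=np.zeros(im.shape[:2],bool); m[y0:y1,x0:x1]=1
    w=cv2.morphologyEx((m&(hsv[...,1]<50)&(hsv[...,2]>120)).astype(np.uint8),cv2.MORPH_CLOSE,np.ones((5,5)))
    for c in blobs(w): print(n,rect(plane(g,c,40)))
togo([526.6,-219.5,-6],163)
```

```text
side (array([ 526.4, -217.3]), array([112.3,  42.5]), -17.1)
scene (array([ 526.7, -218.9]), array([111.9,  42.4]), -17.6)
wrist (array([ 616.8, -147.8]), array([9.5, 7. ]), 73.5)
wrist (array([ 564.2, -326.1]), array([9.7, 7. ]), 73.5)
wrist (array([ 526.6, -220.5]), array([112.3,  42.4]), -17.3)
pos [ 527.3 -218.2   55.3] local mm [-1.3 61.3  0.3] norm 61.3
rotvec local [ 0.     0.009 -0.001] F [ 0.2 -0.4  0.1] grip 85.1 j [-0.11  0.44 -0.32  0.   -0.81 -1.75] t 5.7
```

Call:
play_rows(
  series=[
    [-0.0013, 0.03, 0, 0, 0.006, 0, 0.085],
    [0, 0.02, 0, 0, 0, 0, 0.085],
    [0, 0.008, 0, 0, 0, 0, 0.085],
    [0, 0, 0, 0, 0, 0, 0.085],
  ],
)

```text
clock: 6.1
position: [527.9, -219.8, -4.3]
ee_rot: [0.569, 0.422, -0.421, -0.567]
contact_force: [0.3, 0.4, 0.2]
gripper_width: 85.2
```

```bash
python3 -c "
from h import *
togo([526.6,-219.5,-6],163)"
```

```text
pos [ 527.9 -219.8   -4.3] local mm [-0.1  1.7  1.3] norm 2.2
rotvec local [ 0.002  0.003 -0.001] F [0.3 0.4 0.2] grip 85.2 j [-0.11  0.53 -0.37  0.   -0.68 -1.76] t 6.1
```

Call:
play_rows(
  series=[
    [0, 0.0015, 0.001, 0, 0, 0, 0.07],
    [0, 0, 0, 0, 0, 0, 0.062],
    [0, 0, 0, 0, 0, 0, 0.05],
    [0, 0, 0, 0, 0, 0, 0.04],
    [0, 0, 0, 0, 0, 0, 0.04],
    [0, 0, 0, 0, 0, 0, 0.04],
  ],
)

```text
clock: 6.7
position: [528.6, -219.8, -2.7]
ee_rot: [0.57, 0.423, -0.42, -0.566]
contact_force: [-0.2, -0.0, -1.9]
gripper_width: 54.2
```

Call:
play_rows(
  series=[
    [0, -0.01, 0, 0, 0, 0, 0.04],
    [0, -0.03, 0, 0, 0, 0, 0.04],
    [0, -0.04, 0, 0, 0, 0, 0.04],
    [0, -0.04, 0, 0, 0, 0, 0.04],
    [0, 0, 0, 0, 0, 0, 0.04],
  ],
)

```text
clock: 7.2
position: [526.9, -219.7, 122.4]
ee_rot: [0.569, 0.422, -0.422, -0.566]
contact_force: [0.6, -0.7, -1.0]
gripper_width: 54.3
```

Run:
```python
from h import *
s=read_state(); M=R.from_quat(s["ee_rot"]).as_matrix()
w=get_image("wrist"); 
d=get_image("side"); i0=proj(d,s["position"]+[0,0,30])[0].astype(int); print(i0)
x,y=np.clip(i0,[60,60],[580,420]); b=cv2.resize(d["color"][y-60:y+50,x-60:x+60],(480,440))
a=cv2.resize(w["color"],(320,240)); o=np.zeros((440,800,3),np.uint8); o[:,:480]=b;o[:240,480:]=a; cv2.imwrite("pics/g3.png",o[...,::-1])
np.savez("w_grip.npz",**w)
hsv=cv2.cvtColor(w["color"],cv2.COLOR_RGB2HSV); m=(hsv[...,1]<50)&(hsv[...,2]>110)
for c in blobs(m,300):
  for z in (128,134): print(c.min(0),c.max(0),z,rect(plane(w,c,s["position"][2]+z-95)))
togo([528,-219,100],163)
```

```text
[381 162]
[567 418] [611 455] 128 (array([ 633. , -101.9]), array([32.5, 13.9]), 29.4)
[567 418] [611 455] 134 (array([ 624.7, -106. ]), array([31.1, 13.3]), 29.4)
[260 199] [374 427] 128 (array([ 531.6, -220.7]), array([119. ,  45.9]), -17.0)
[260 199] [374 427] 134 (array([ 527.7, -219.5]), array([113.7,  43.9]), -17.0)
[ 0 51] [145 330] 128 (array([ 458.1, -302.5]), array([118.9,  59.1]), -33.7)
[ 0 51] [145 330] 134 (array([ 457.6, -297.7]), array([113.7,  56.5]), -33.7)
[126   0] [240  77] 128 (array([ 402.1, -228.4]), array([29.7, 26.1]), -81.7)
[126   0] [240  77] 134 (array([ 404. , -226.9]), array([28.4, 25. ]), -81.7)
pos [ 523.1 -218.4  117. ] local mm [ 0.9 16.9 -4.9] norm 17.7
rotvec local [-0.007  0.002 -0.001] F [-0.8  0.5 -2.1] grip 54.4 j [-0.11  0.37 -0.25 -0.   -0.96 -1.76] t 7.3
```

View pics/g3.png

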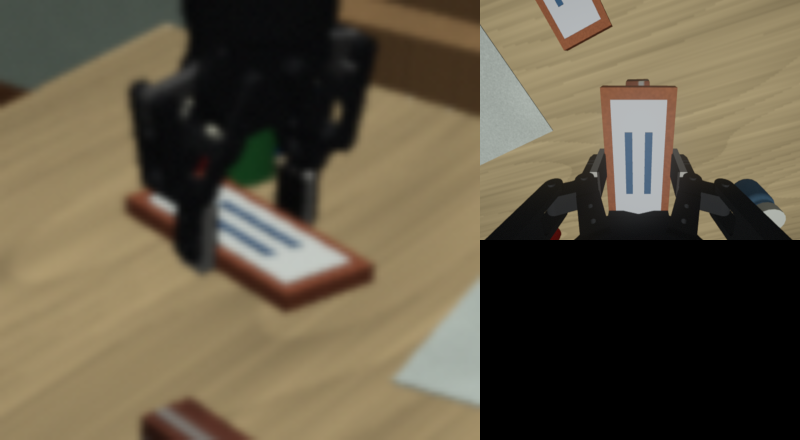

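The tile is gripped level, and the rest is empty below it. Now the carry to the holder.

```bash
cat >> h.py <<'E'
C0=np.array([545.8,192.8]); yawz=-83.15; TC=np.array([0,-32.7,1.9])
def axes(th):
    a=np.radians(yawz); z=np.array([np.cos(a),np.sin(a),0]); y=np.array([0,0,-1.])
    return z,np.c_[np.cross(y,z),y,z]@R.from_rotvec([-th,0,0]).as_matrix()
def tile(sA=None,zA=None,th=0.2):
    """report tile in holder terms (s toward jaw Q from carriage centre; zA = height of A bottom corner above ledge); local step to target"""
    s=read_state(); M=R.from_quat(s["ee_rot"]).as_matrix(); q,T=axes(th); l=np.cross([0,0,1],q)
    f=lambda M,p,v: p+M@(TC+v)
    hs=lambda P:(round((P[:2]-C0)@q[:2],1),round((P[:2]-C0)@l[:2],1),round(P[2]-34,1))
    p=s["position"]; print("t",s["clock"],"Atop",hs(f(M,p,[0,-10,65])),"Abot",hs(f(M,p,[0,0,65])),"Bbot",hs(f(M,p,[0,0,-65])))
    F=s["contact_force"]; print("th",round(np.arcsin(-M[2,2]),3),"F(q,lat,z)",(F@q).round(1),(F@l).round(1),F[2].round(1),"grip",round(s["gripper_width"],1))
    if sA is not None:
        At=T@(TC+[0,-10,65]); Ab=T@(TC+[0,0,65]); tgt=C0@q[:2]*q+0
        pt=np.array([*C0,34.])+sA*q; pt=pt-(At@q)*q-(At@l)*l; pt[2]=34+zA-Ab[2]
        print("local step mm",(M.T@(pt-p)).round(1),"tgt TCP",pt.round(1),"rot",R.from_matrix(M.T@T).as_rotvec().round(3))
E
python3 -c "
from h import *
tile(42,60,0.)"
```

```text
t 7.3 Atop (np.float64(378.7), np.float64(-132.5), np.float64(126.2)) Abot (np.float64(378.7), np.float64(-132.6), np.float64(116.2)) Bbot (np.float64(431.0), np.float64(-13.5), np.float64(115.2))
th -0.007 F(q,lat,z) -0.6 -0.7 -2.1 grip 54.4
local step mm [423.   55.9 107.3] tgt TCP [542.8 217.5  61.3] rot [-0.006 -1.985  0.006]
```

Call:
play_rows(
  series=[
    [0.047, 0, 0.012, 0, 0, 0, 0.04],
    [0.047, 0, 0.012, 0, 0, 0, 0.04],
    [0.047, 0, 0.012, 0, 0, 0, 0.04],
    [0.047, 0, 0.012, 0, 0, 0, 0.04],
    [0.047, 0, 0.012, 0, 0, 0, 0.04],
    [0.047, 0, 0.012, 0, 0, 0, 0.04],
    [0.047, 0, 0.012, 0, 0, 0, 0.04],
    [0.047, 0, 0.012, 0, 0, 0, 0.04],
    [0.047, 0, 0.012, 0, 0, 0, 0.04],
    [0, 0, 0, 0, -0.14, 0, 0.04],
  ],
)

```text
clock: 8.3
position: [533.5, 229.4, 99.0]
ee_rot: [-0.532, -0.446, 0.47, 0.545]
contact_force: [0.1, -0.1, -0.8]
gripper_width: 54.4
```

Call:
play_rows(
  series=[
    [0, 0, 0, 0, -0.14, 0, 0.04],
    [0, 0, 0, 0, -0.14, 0, 0.04],
    [0, 0, 0, 0, -0.14, 0, 0.04],
    [0, 0, 0, 0, -0.14, 0, 0.04],
    [0, 0, 0, 0, -0.14, 0, 0.04],
    [0, 0, 0, 0, -0.14, 0, 0.04],
    [0, 0, 0, 0, -0.14, 0, 0.04],
    [0, 0, 0, 0, -0.14, 0, 0.04],
    [0, 0, 0, 0, -0.14, 0, 0.04],
    [0, 0, 0, 0, -0.14, 0, 0.04],
  ],
)

```text
clock: 9.3
position: [519.0, 224.6, 76.9]
ee_rot: [-0.07, -0.685, 0.715, 0.121]
contact_force: [-0.2, -0.5, -2.1]
gripper_width: 54.4
```

Call:
play_rows(
  series=[
    [0, 0, 0, 0, -0.14, 0, 0.04],
    [0, 0, 0, 0, -0.14, 0, 0.04],
    [0, 0, 0, 0, -0.14, 0, 0.04],
    [0, 0, 0, 0, 0, 0, 0.04],
  ],
)

```text
clock: 9.7
position: [513.6, 221.1, 69.0]
ee_rot: [0.092, -0.692, 0.716, -0.025]
contact_force: [0.1, -0.3, -3.2]
gripper_width: 54.2
```

```bash
python3 -c "
from h import *
tile(42,40,0.22)"
```

```text
t 9.7 Atop (np.float64(33.6), np.float64(-21.4), np.float64(79.1)) Abot (np.float64(33.9), np.float64(-22.3), np.float64(69.2)) Bbot (np.float64(-95.9), np.float64(-28.4), np.float64(65.9))
th -0.025 F(q,lat,z) 0.3 0.0 -3.2 grip 54.2
local step mm [-29.6   9.5   0.4] tgt TCP [541.9 225.2  56.7] rot [-0.247  0.034  0.101]
```

Call:
play_rows(
  series=[
    [-0.015, -0.005, 0, -0.11, 0.017, 0.05, 0.04],
    [-0.015, 0, 0, -0.11, 0.017, 0.05, 0.04],
    [0, 0, 0, 0, 0, 0, 0.04],
  ],
)

```text
clock: 10.0
position: [541.3, 225.7, 67.0]
ee_rot: [-0.046, 0.771, -0.634, 0.033]
contact_force: [-0.1, -0.2, -2.2]
gripper_width: 54.4
```

```bash
python3 -c "
from h import *
tile(42,20,0.22)"
```

```text
t 10.0 Atop (np.float64(40.7), np.float64(-0.9), np.float64(61.9)) Abot (np.float64(38.7), np.float64(-0.9), np.float64(52.1)) Bbot (np.float64(-88.8), np.float64(0.2), np.float64(77.4))
th 0.196 F(q,lat,z) 0.1 -0.2 -2.2 grip 54.4
local step mm [-0.8 29.6  6.5] tgt TCP [541.9 225.2  36.7] rot [-0.024 -0.009  0.006]
```

Call:
play_rows(
  series=[
    [-0.0008, 0.02, 0.004, -0.012, -0.005, 0.003, 0.04],
    [0, 0.01, 0.003, -0.012, -0.004, 0.003, 0.04],
    [0, 0, 0, 0, 0, 0, 0.04],
  ],
)

```text
clock: 10.3
position: [540.4, 223.6, 33.6]
ee_rot: [-0.046, 0.778, -0.626, 0.034]
contact_force: [0.7, -0.4, -1.1]
gripper_width: 54.4
```

Run:
```python
from h import *
tile(42,7,0.22)
d=get_image("side")["color"]; c=get_image("scene")["color"]
a=cv2.resize(d[240:390,150:310],(400,375),interpolation=2); b=cv2.resize(c[260:390,340:540],(400,260),interpolation=2)
o=np.zeros((375,800,3),np.uint8); o[:,:400]=a; o[:260,400:]=b; cv2.imwrite("pics/i1.png",o[...,::-1])
```

```text
t 10.3 Atop (np.float64(43.3), np.float64(-1.9), np.float64(27.0)) Abot (np.float64(41.2), np.float64(-1.9), np.float64(17.2)) Bbot (np.float64(-85.8), np.float64(-1.1), np.float64(45.1))
th 0.216 F(q,lat,z) 0.5 0.7 -1.1 grip 54.4
local step mm [-1.7 10.   0.7] tgt TCP [541.9 225.2  23.7] rot [-0.004 -0.006  0.005]
```

View pics/i1.png

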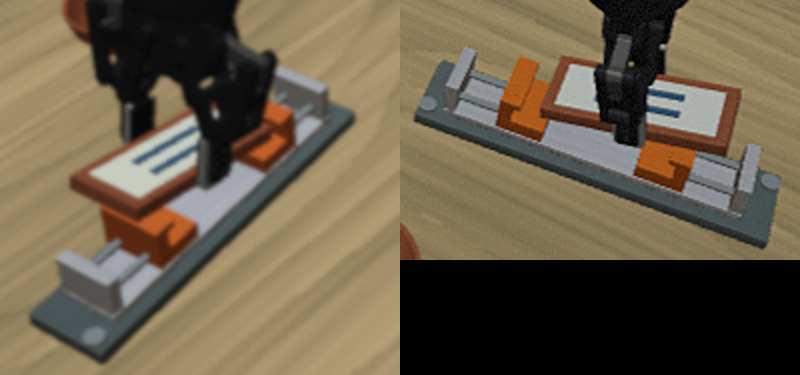

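The tile sits pitched over the holder as planned, with end A low over the inner ledge of the low-y jaw and end B above the other lip. I keep descending.

Call:
play_rows(
  series=[
    [-0.0017, 0.008, 0.0005, -0.004, -0.005, 0.004, 0.04],
    [0, 0.003, 0, 0, 0, 0, 0.04],
    [0, 0.001, 0, 0, 0, 0, 0.04],
  ],
)

```text
clock: 10.7
position: [543.6, 228.3, 23.9]
ee_rot: [-0.046, 0.78, -0.623, 0.04]
contact_force: [0.7, -0.7, -1.9]
gripper_width: 54.7
```

```bash
python3 -c "
from h import *
tile(42,1.5,0.22)"
```

```text
t 10.7 Atop (np.float64(39.1), np.float64(2.1), np.float64(16.9)) Abot (np.float64(36.9), np.float64(2.2), np.float64(7.1)) Bbot (np.float64(-89.9), np.float64(1.7), np.float64(35.7))
th 0.221 F(q,lat,z) 0.8 0.6 -1.9 grip 54.7
local step mm [2.1 4.9 4.1] tgt TCP [541.9 225.2  18.2] rot [ 0.001  0.003 -0.004]
```

Call:
play_rows(
  series=[
    [0.002, 0.003, 0.004, 0, 0.003, -0.004, 0.04],
    [0, 0, 0, 0, 0, 0, 0.04],
  ],
)

```text
clock: 10.9
position: [541.8, 225.0, 19.9]
ee_rot: [-0.047, 0.779, -0.624, 0.037]
contact_force: [-0.6, -0.8, -2.5]
gripper_width: 54.6
```

```bash
python3 -c "
from h import *
tile(42,1.5,0.22)"
```

```text
t 10.9 Atop (np.float64(42.2), np.float64(-0.1), np.float64(12.8)) Abot (np.float64(40.0), np.float64(-0.1), np.float64(3.1)) Bbot (np.float64(-86.8), np.float64(-0.2), np.float64(31.6))
th 0.221 F(q,lat,z) 0.7 -0.6 -2.5 grip 54.6
local step mm [-0.1  1.7  0.2] tgt TCP [541.9 225.2  18.2] rot [0.001 0.001 0.   ]
```

Call:
play_rows(
  series=[
    [0, 0.0017, 0, 0, 0, 0, 0.04],
    [0, 0, 0, 0, 0, 0, 0.04],
  ],
)

```text
clock: 11.1
position: [541.9, 225.3, 18.3]
ee_rot: [-0.047, 0.779, -0.624, 0.038]
contact_force: [-0.1, 0.4, -2.2]
gripper_width: 54.2
```

Call:
play_rows(
  series=[
    [0, 0.0015, 0, 0, 0, 0, 0.04],
    [0, 0, 0, 0, 0, 0, 0.04],
  ],
)

```text
clock: 11.3
position: [542.1, 225.6, 17.0]
ee_rot: [-0.046, 0.78, -0.623, 0.038]
contact_force: [-0.5, 0.1, -1.5]
gripper_width: 54.5
```

```bash
python3 -c "
from h import *
tile(42,1.5,0.22)"
```

```text
t 11.3 Atop (np.float64(41.6), np.float64(0.2), np.float64(9.9)) Abot (np.float64(39.4), np.float64(0.2), np.float64(0.2)) Bbot (np.float64(-87.4), np.float64(0.2), np.float64(28.7))
th 0.222 F(q,lat,z) -0.1 -0.5 -1.5 grip 54.5
local step mm [ 0.2 -1.3  0.2] tgt TCP [541.9 225.2  18.2] rot [ 0.002  0.    -0.001]
```

Not clearly in contact yet, so one more millimetre.

Call:
play_rows(
  series=[
    [0, 0.001, 0, 0, 0, 0, 0.04],
    [0, 0, 0, 0, 0, 0, 0.04],
  ],
)

```text
clock: 11.5
position: [542.2, 225.9, 16.0]
ee_rot: [-0.046, 0.78, -0.623, 0.038]
contact_force: [-0.1, -0.5, -2.0]
gripper_width: 54.2
```

Call:
play_rows(
  series=[
    [0, 0.001, 0, 0, 0, 0, 0.04],
    [0, 0, 0, 0, 0, 0, 0.04],
  ],
)

```text
clock: 11.7
position: [542.2, 226.2, 15.1]
ee_rot: [-0.046, 0.78, -0.623, 0.038]
contact_force: [-0.0, -0.7, -1.7]
gripper_width: 54.3
```

Call:
play_rows(
  series=[
    [0, 0.001, 0, 0, 0, 0, 0.04],
    [0, 0, 0, 0, 0, 0, 0.04],
  ],
)

```text
clock: 11.9
position: [542.3, 226.4, 14.4]
ee_rot: [-0.046, 0.78, -0.623, 0.038]
contact_force: [0.0, -0.5, 0.5]
gripper_width: 54.5
```

Call:
play_rows(
  series=[
    [0, 0.001, 0, 0, 0, 0, 0.04],
    [0, 0, 0, 0, 0, 0, 0.04],
  ],
)

```text
clock: 12.1
position: [542.3, 226.5, 14.2]
ee_rot: [-0.047, 0.78, -0.623, 0.038]
contact_force: [-1.4, -1.3, 1.0]
gripper_width: 54.3
```

Run:
```python
from h import *
tile(42,1.5,0.22)
d=get_image("side"); c=get_image("scene")
a=cv2.resize(d["color"][260:390,160:300],(400,371),interpolation=2); b=cv2.resize(c["color"][270:350,350:470],(400,267),interpolation=2)
o=np.zeros((371,800,3),np.uint8); o[:,:400]=a; o[:267,400:]=b; cv2.imwrite("pics/i2.png",o[...,::-1])
```

```text
t 12.1 Atop (np.float64(40.7), np.float64(0.6), np.float64(7.2)) Abot (np.float64(38.6), np.float64(0.6), np.float64(-2.6)) Bbot (np.float64(-88.3), np.float64(0.4), np.float64(26.0))
th 0.221 F(q,lat,z) 1.2 -1.5 1.0 grip 54.3
local step mm [ 0.6 -4.2  0.4] tgt TCP [541.9 225.2  18.2] rot [ 0.001  0.001 -0.001]
```

View pics/i2.png

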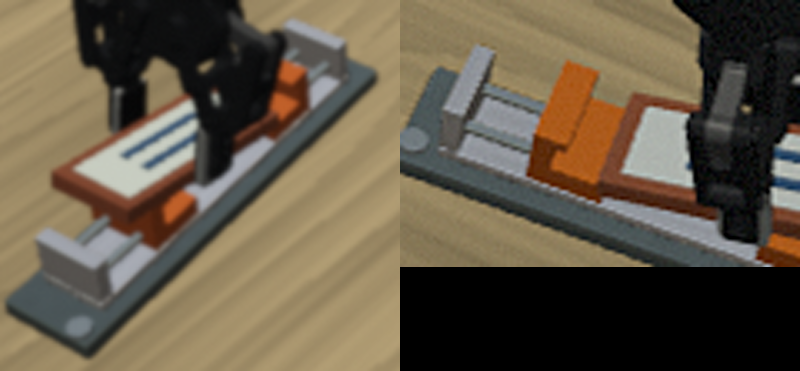

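Contact with the ledge came at nominal -2 mm, so I correct the height offset, lift 1.3 mm and slide under the lip.

```bash
sed -i 's/-32.7,1.9/-30.7,1.9/' h.py; python3 -c "
from h import *
tile(42,1.3,0.22);tile(57,1.3,0.22)"
```

```text
t 12.2 Atop (np.float64(40.3), np.float64(0.6), np.float64(5.1)) Abot (np.float64(38.1), np.float64(0.6), np.float64(-4.7)) Bbot (np.float64(-88.7), np.float64(0.5), np.float64(23.9))
th 0.221 F(q,lat,z) -0.1 -1.0 1.0 grip 54.5
local step mm [ 0.6 -6.1  0.4] tgt TCP [542.  224.7  19.9] rot [ 0.001  0.001 -0.001]
t 12.2 Atop (np.float64(40.3), np.float64(0.6), np.float64(5.1)) Abot (np.float64(38.1), np.float64(0.6), np.float64(-4.7)) Bbot (np.float64(-88.7), np.float64(0.5), np.float64(23.9))
th 0.221 F(q,lat,z) -0.1 -1.0 1.0 grip 54.5
local step mm [ 0.6 -9.4 15. ] tgt TCP [543.8 209.8  19.9] rot [ 0.001  0.001 -0.001]
```

```bash
sed -i 's/-30.7,1.9/-34.7,1.9/' h.py; python3 -c "
from h import *
tile(42,1.3,0.22);tile(57,1.3,0.22)"
```

```text
t 12.2 Atop (np.float64(41.2), np.float64(0.6), np.float64(9.0)) Abot (np.float64(39.0), np.float64(0.6), np.float64(-0.8)) Bbot (np.float64(-87.8), np.float64(0.5), np.float64(27.8))
th 0.221 F(q,lat,z) -0.1 -1.0 1.0 grip 54.5
local step mm [ 0.6 -2.1  0.4] tgt TCP [541.9 225.6  16. ] rot [ 0.001  0.001 -0.001]
t 12.2 Atop (np.float64(41.2), np.float64(0.6), np.float64(9.0)) Abot (np.float64(39.0), np.float64(0.6), np.float64(-0.8)) Bbot (np.float64(-87.8), np.float64(0.5), np.float64(27.8))
th 0.221 F(q,lat,z) -0.1 -1.0 1.0 grip 54.5
local step mm [ 0.6 -5.4 15. ] tgt TCP [543.6 210.7  16. ] rot [ 0.001  0.001 -0.001]
```

Call:
play_rows(
  series=[
    [0.0006, -0.002, 0.0005, 0, 0, 0, 0.04],
    [0, 0, 0, 0, 0, 0, 0.04],
    [0, -0.0011, 0.005, 0, 0, 0, 0.04],
    [0, 0, 0, 0, 0, 0, 0.04],
  ],
)

```text
clock: 12.6
position: [542.4, 220.3, 15.1]
ee_rot: [-0.046, 0.78, -0.623, 0.038]
contact_force: [0.1, -0.7, -1.7]
gripper_width: 54.3
```

```bash
python3 -c "
from h import *
tile(57,1.3,0.22)"
```

```text
t 12.6 Atop (np.float64(47.4), np.float64(-0.1), np.float64(9.9)) Abot (np.float64(45.2), np.float64(-0.1), np.float64(0.2)) Bbot (np.float64(-81.7), np.float64(-0.2), np.float64(28.8))
th 0.222 F(q,lat,z) 0.7 0.0 -1.7 grip 54.3
local step mm [-0.1 -3.1  9.2] tgt TCP [543.6 210.7  16. ] rot [ 0.002  0.001 -0.002]
```

Call:
play_rows(
  series=[
    [0, -0.0021, 0.005, 0, 0, 0, 0.04],
    [0, -0.001, 0.0042, 0, 0, 0, 0.04],
    [0, 0, 0, 0, 0, 0, 0.04],
  ],
)

```text
clock: 12.9
position: [543.5, 209.6, 15.7]
ee_rot: [-0.046, 0.78, -0.623, 0.038]
contact_force: [1.1, -0.3, -1.9]
gripper_width: 54.3
```

```bash
python3 -c "
from h import *
tile(62,1.3,0.22)"
```

```text
t 12.9 Atop (np.float64(58.2), np.float64(-0.3), np.float64(10.6)) Abot (np.float64(56.0), np.float64(-0.3), np.float64(0.8)) Bbot (np.float64(-70.8), np.float64(-0.3), np.float64(29.4))
th 0.222 F(q,lat,z) 0.4 1.0 -1.9 grip 54.3
local step mm [-0.3 -1.2  3.7] tgt TCP [544.2 205.7  16. ] rot [ 0.002  0.    -0.001]
```

Call:
play_rows(
  series=[
    [0, -0.0007, 0.002, 0, 0, 0, 0.04],
    [0, 0, 0, 0, 0, 0, 0.04],
  ],
)

```text
clock: 13.1
position: [543.9, 207.0, 15.9]
ee_rot: [-0.046, 0.78, -0.623, 0.038]
contact_force: [0.3, -0.6, -2.1]
gripper_width: 54.7
```

Call:
play_rows(
  series=[
    [0, -0.0005, 0.002, 0, 0, 0, 0.04],
    [0, 0, 0, 0, 0, 0, 0.04],
  ],
)

```text
clock: 13.3
position: [544.2, 204.9, 16.0]
ee_rot: [-0.046, 0.78, -0.623, 0.038]
contact_force: [0.3, 0.3, -1.2]
gripper_width: 54.0
```

Call:
play_rows(
  series=[
    [0, -0.0005, 0.002, 0, 0, 0, 0.04],
    [0, 0, 0, 0, 0, 0, 0.04],
  ],
)

```text
clock: 13.5
position: [544.4, 203.5, 16.2]
ee_rot: [-0.046, 0.78, -0.623, 0.038]
contact_force: [-1.0, 1.9, -1.9]
gripper_width: 54.9
```

```bash
python3 -c "
from h import *
tile(70,1,0.22)"
```

```text
t 13.5 Atop (np.float64(64.3), np.float64(-0.2), np.float64(11.0)) Abot (np.float64(62.1), np.float64(-0.2), np.float64(1.2)) Bbot (np.float64(-64.7), np.float64(-0.2), np.float64(29.9))
th 0.223 F(q,lat,z) -2.0 -0.7 -1.9 grip 54.9
local step mm [-0.1 -0.9  5.7] tgt TCP [545.2 197.8  15.7] rot [ 0.003 -0.    -0.002]
```

Back contact at sA about 63.5. I push on towards d = 16.5 mm (sA about 80).

Call:
play_rows(
  series=[
    [0, -0.0009, 0.004, 0, 0, 0, 0.04],
    [0, -0.0009, 0.004, 0, 0, 0, 0.04],
    [0, 0, 0, 0, 0, 0, 0.04],
  ],
)

```text
clock: 13.8
position: [545.2, 197.3, 16.5]
ee_rot: [-0.046, 0.781, -0.622, 0.038]
contact_force: [-1.6, 4.4, -0.8]
gripper_width: 54.2
```

```bash
python3 -c "
from h import *
tile(80,0.8,0.22)"
```

```text
t 13.8 Atop (np.float64(70.7), np.float64(-0.2), np.float64(11.1)) Abot (np.float64(68.4), np.float64(-0.1), np.float64(1.3)) Bbot (np.float64(-58.3), np.float64(-0.1), np.float64(30.4))
th 0.226 F(q,lat,z) -4.5 -1.1 -0.8 grip 54.2
local step mm [-0.1 -1.2  9.5] tgt TCP [546.4 187.9  15.5] rot [ 0.006 -0.    -0.002]
```

Call:
play_rows(
  series=[
    [0, -0.0005, 0.0035, 0.003, 0, -0.001, 0.04],
    [0, -0.0005, 0.0035, 0.003, 0, -0.001, 0.04],
    [0, 0, 0, 0, 0, 0, 0.04],
  ],
)

```text
clock: 14.1
position: [545.7, 193.2, 16.4]
ee_rot: [-0.046, 0.78, -0.622, 0.037]
contact_force: [-1.7, 6.4, -1.7]
gripper_width: 54.4
```

```bash
python3 -c "
from h import *
tile(80,0.8,0.22)"
```

```text
t 14.1 Atop (np.float64(74.7), np.float64(-0.1), np.float64(11.1)) Abot (np.float64(72.5), np.float64(-0.1), np.float64(1.3)) Bbot (np.float64(-54.2), np.float64(-0.0), np.float64(30.2))
th 0.224 F(q,lat,z) -6.6 -0.9 -1.7 grip 54.4
local step mm [-0.  -0.4  5.4] tgt TCP [546.4 187.9  15.5] rot [ 0.004 -0.001 -0.001]
```

Call:
play_rows(
  series=[
    [0, -0.0005, 0.0035, 0.002, 0, -0.001, 0.04],
    [0, -0.0005, 0.0035, 0.002, 0, 0, 0.04],
    [0, 0, 0.001, 0, 0, 0, 0.04],
  ],
)

```text
clock: 14.4
position: [546.2, 189.9, 16.4]
ee_rot: [-0.046, 0.781, -0.622, 0.037]
contact_force: [-4.4, 8.1, -0.1]
gripper_width: 54.3
```

```bash
python3 -c "
from h import *
tile(80,0.8,0.22)"
```

```text
t 14.4 Atop (np.float64(78.1), np.float64(-0.1), np.float64(10.9)) Abot (np.float64(75.9), np.float64(-0.1), np.float64(1.2)) Bbot (np.float64(-50.8), np.float64(0.1), np.float64(30.4))
th 0.227 F(q,lat,z) -8.6 -3.4 -0.1 grip 54.3
local step mm [0.  0.4 2.2] tgt TCP [546.4 187.9  15.5] rot [ 0.007 -0.001 -0.001]
```

Call:
play_rows(
  series=[
    [0, 0, 0.003, 0.003, 0, 0, 0.04],
    [0, 0, 0.003, 0.002, 0, 0, 0.04],
  ],
)

```text
clock: 14.6
position: [546.5, 187.9, 16.0]
ee_rot: [-0.045, 0.781, -0.622, 0.037]
contact_force: [-3.7, 9.6, 1.6]
gripper_width: 54.5
```

Run:
```python
from h import *
tile(80,0.8,0.2)
g=get_image("scene"); d=get_image("side")
a=cv2.resize(d["color"][255:390,155:305],(400,360),interpolation=2); b=cv2.resize(g["color"][260:390,340:540],(400,260),interpolation=2)
o=np.zeros((360,800,3),np.uint8); o[:,:400]=a; o[:260,400:]=b; cv2.imwrite("pics/i3.png",o[...,::-1])
```

```text
t 14.6 Atop (np.float64(80.2), np.float64(-0.1), np.float64(10.6)) Abot (np.float64(77.9), np.float64(-0.1), np.float64(0.8)) Bbot (np.float64(-48.8), np.float64(0.2), np.float64(30.0))
th 0.227 F(q,lat,z) -10.0 -2.5 1.6 grip 54.5
local step mm [0.1 1.7 1. ] tgt TCP [546.5 187.3  14.1] rot [ 0.027 -0.002 -0.002]
```

View pics/i3.png

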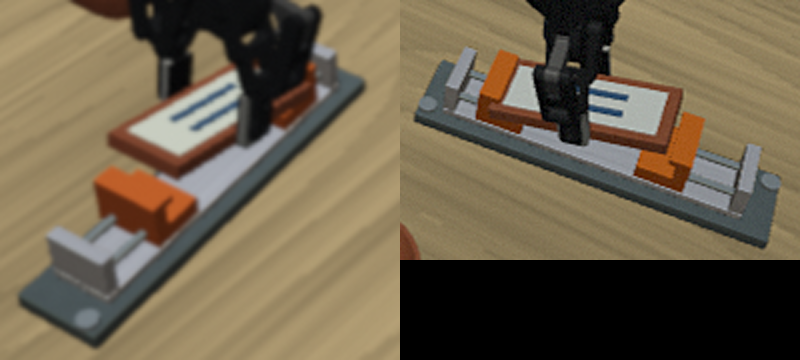

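Jaw Q is pushed back about 16.7 mm with the force at 10 N as predicted, and end B hangs just inside the resting opposite lip. Now I lower it by pitching about end A.

Call:
play_rows(
  series=[
    [0, 0.0025, 0.003, 0.04, 0, 0, 0.04],
    [0, 0.0025, 0.003, 0.04, 0, 0, 0.04],
  ],
)

```text
clock: 14.9
position: [547.0, 185.8, 10.9]
ee_rot: [-0.042, 0.757, -0.651, 0.038]
contact_force: [-4.4, 8.8, -0.6]
gripper_width: 54.4
```

```bash
python3 -c "
from h import *
tile(80.2,0.8,0.1)"
```

```text
t 14.9 Atop (np.float64(79.9), np.float64(-0.1), np.float64(11.1)) Abot (np.float64(78.4), np.float64(-0.1), np.float64(1.2)) Bbot (np.float64(-50.1), np.float64(0.6), np.float64(20.6))
th 0.15 F(q,lat,z) -9.2 -3.3 -0.6 grip 54.4
local step mm [0.3 3.6 2.7] tgt TCP [546.9 183.7   7. ] rot [ 0.05  -0.005 -0.003]
```

Call:
play_rows(
  series=[
    [0, 0.0025, 0.0035, 0.04, 0, 0, 0.04],
    [0, 0.0025, 0.0035, 0.04, -0.003, 0, 0.04],
  ],
)

```text
clock: 15.1
position: [547.3, 183.0, 5.2]
ee_rot: [-0.041, 0.731, -0.68, 0.041]
contact_force: [-4.0, 8.1, -0.5]
gripper_width: 54.3
```

```bash
python3 -c "
from h import *
tile(80.7,0.5,0.03)"
```

```text
t 15.1 Atop (np.float64(79.8), np.float64(-0.1), np.float64(11.1)) Abot (np.float64(79.1), np.float64(-0.0), np.float64(1.1)) Bbot (np.float64(-50.5), np.float64(0.3), np.float64(10.3))
th 0.071 F(q,lat,z) -8.5 -3.0 -0.5 grip 54.3
local step mm [0.3 3.2 2.8] tgt TCP [547.3 180.4   1.8] rot [ 0.041 -0.003 -0.004]
```

Call:
play_rows(
  series=[
    [0, 0.0025, 0.003, 0.035, 0, 0, 0.04],
    [0, 0.0025, 0.003, 0.03, -0.003, -0.002, 0.04],
  ],
)

```text
clock: 15.3
position: [547.5, 180.8, 0.2]
ee_rot: [-0.041, 0.708, -0.703, 0.044]
contact_force: [-5.6, 8.2, 6.7]
gripper_width: 54.3
```

```bash
python3 -c "
from h import *
tile(80.2,0.5,0.0)"
```

```text
t 15.3 Atop (np.float64(79.3), np.float64(0.1), np.float64(10.4)) Abot (np.float64(79.2), np.float64(0.2), np.float64(0.4)) Bbot (np.float64(-50.8), np.float64(0.0), np.float64(1.3))
th 0.007 F(q,lat,z) -8.8 -4.6 6.7 grip 54.3
local step mm [0.2 0.4 1.2] tgt TCP [ 5.474e+02  1.796e+02 -2.000e-01] rot [ 0.007  0.001 -0.004]
```

End B is past the lip and on the ledge. I ease back toward centre (sA about 67.5).

Call:
play_rows(
  series=[
    [0, -0.0006, -0.003, 0.003, 0, 0, 0.04],
    [0, 0, -0.003, 0, 0, 0, 0.04],
  ],
)

```text
clock: 15.5
position: [546.5, 189.4, 0.5]
ee_rot: [-0.041, 0.708, -0.704, 0.045]
contact_force: [-0.9, 1.3, -0.9]
gripper_width: 54.4
```

```bash
python3 -c "
from h import *
tile(67.5,0.3,0.0)"
```

```text
t 15.5 Atop (np.float64(70.6), np.float64(0.2), np.float64(10.9)) Abot (np.float64(70.6), np.float64(0.3), np.float64(0.9)) Bbot (np.float64(-59.4), np.float64(-0.1), np.float64(1.6))
th 0.005 F(q,lat,z) -1.4 -0.7 -0.9 grip 54.4
local step mm [ 0.3  1.  -2.9] tgt TCP [ 5.459e+02  1.922e+02 -4.000e-01] rot [ 0.005  0.003 -0.005]
```

Call:
play_rows(
  series=[
    [0.0003, 0.0005, -0.0025, 0.003, 0.002, -0.003, 0.04],
    [0, 0, 0, 0, 0, 0, 0.04],
    [0, 0, 0, 0, 0, 0, 0.04],
  ],
)

```text
clock: 15.8
position: [546.2, 191.2, 0.4]
ee_rot: [-0.042, 0.706, -0.706, 0.044]
contact_force: [-1.2, 0.6, -0.3]
gripper_width: 54.2
```

Run:
```python
from h import *
tile(67.5,0.0,0.0)
g=get_image("scene"); d=get_image("side")
a=cv2.resize(d["color"][255:390,155:305],(400,360),interpolation=2); b=cv2.resize(g["color"][260:390,340:540],(400,260),interpolation=2)
o=np.zeros((360,800,3),np.uint8); o[:,:400]=a; o[:260,400:]=b; cv2.imwrite("pics/i4.png",o[...,::-1])
```

```text
t 15.8 Atop (np.float64(68.5), np.float64(0.2), np.float64(11.1)) Abot (np.float64(68.5), np.float64(0.2), np.float64(1.1)) Bbot (np.float64(-61.5), np.float64(0.0), np.float64(1.2))
th 0.001 F(q,lat,z) -0.7 -1.2 -0.3 grip 54.2
local step mm [ 0.2  1.1 -1. ] tgt TCP [545.9 192.2  -0.7] rot [ 0.001  0.002 -0.002]
```

View pics/i4.png

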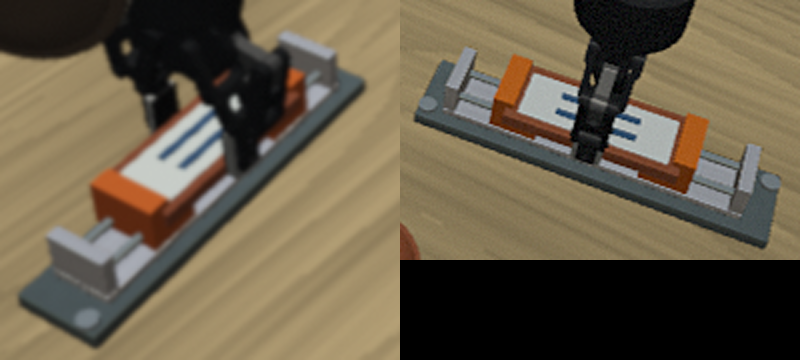

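Both ends are under the lips and the tile is flat. I lower it 0.8 mm, let go and retreat straight up.

Call:
play_rows(
  series=[
    [0, 0.0008, -0.0005, 0, 0, 0, 0.04],
    [0, 0, 0, 0, 0, 0, 0.065],
    [0, 0, 0, 0, 0, 0, 0.085],
    [0, 0, 0, 0, 0, 0, 0.085],
    [0, 0, 0, 0, 0, 0, 0.085],
    [0, 0, 0, 0, 0, 0, 0.085],
  ],
)

```text
clock: 16.5
position: [547.7, 190.5, 0.6]
ee_rot: [-0.041, 0.706, -0.706, 0.044]
contact_force: [-0.8, 0.9, -0.6]
gripper_width: 85.0
```

Call:
play_rows(
  series=[
    [0, -0.01, 0, 0, 0, 0, 0.085],
    [0, -0.03, 0, 0, 0, 0, 0.085],
    [0, -0.04, 0, 0, 0, 0, 0.085],
    [0, -0.04, 0, 0, 0, 0, 0.085],
    [0, -0.03, 0.03, 0, 0, 0, 0.085],
    [0, 0, 0.04, 0, 0, 0, 0.085],
    [0, 0, 0, 0, 0, 0, 0.085],
    [0, 0, 0, 0, 0, 0, 0.085],
  ],
)

```text
clock: 17.3
position: [557.1, 119.1, 163.2]
ee_rot: [0.04, -0.705, 0.706, -0.048]
contact_force: [0.1, 0.5, 0.1]
gripper_width: 85.1
```

Run:
```python
from h import *
s=read_state(); print(s["position"],s["gripper_width"],s["clock"])
for n in ("scene","wrist"):
    g=get_image(n); hsv=cv2.cvtColor(g["color"],cv2.COLOR_RGB2HSV)
    w=cv2.morphologyEx(((hsv[...,1]<50)&(hsv[...,2]>110)).astype(np.uint8),cv2.MORPH_CLOSE,np.ones((5,5)))
    for c in blobs(w,150):
        r=rect(plane(g,c,44))
        if abs(r[0][0]-546)<40 and abs(r[0][1]-194)<60: print(n,r)
    cv2.imwrite(f"pics/f_{n}.png",g["color"][...,::-1])
    if n=="scene": a=cv2.resize(g["color"][260:420,180:540],(800,356),interpolation=2)
    else: b=cv2.resize(g["color"],(320,240))
o=np.zeros((600,800,3),np.uint8); o[:356]=a; o[356:596,:320]=b; cv2.imwrite("pics/f.png",o[...,::-1])
```

```text
[557.1017953  119.14587794 163.15902192] 85.06519531325564 17.3
scene (array([546.3, 193.6]), array([112.6,  42.8]), -83.3)
wrist (array([545.8, 192.1]), array([111.1,  42.6]), -83.1)
```

View pics/f.png

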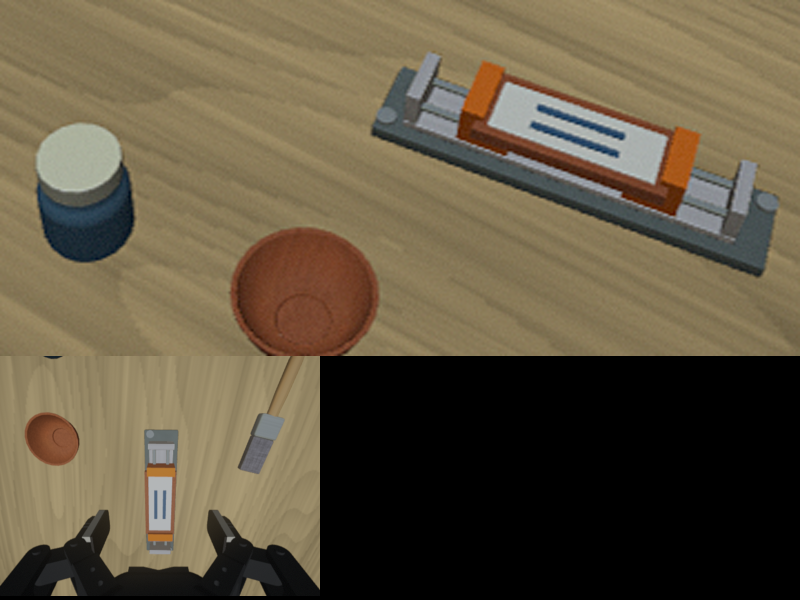

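The tile sits flat under both lips, centred at (546, 193) along the holder's axis. The jar and bowl are at their starting positions.

```bash
python3 -c "
from bench import *
job_done()"
```

```text
the job is handed in; nothing more can be done
```

The tile is in the holder, glazed face up, held between both jaws with the fingers clear, and the job is handed in at about 17.4 s. No verdict is reported, so the points below are my own measurements.

- **Loading:** I pushed one end under the low-y jaw's lip. That jaw moved back about 16.5 mm at about 10 N while the other jaw stayed at rest in the pictures. I then pitched the second end down past the opposite lip, eased the tile back to centre and let go. The strongest wrist force I read on the way was about 13 N.
- **Final checks:** The scene and wrist cameras put the tile at about (546, 193), angled -83.3° and -83.1°. The holder's bed measured -83.3° from the wrist camera and -82.7° from the scene camera. The tile is within about 2 mm of the holder's middle. It looks flat and held under both lips.
- **Bystanders:** In the last pictures the jar, bowl and brush look unmoved. I judged that by eye and did not measure it. The arm reads no contact.
- **First grasp failed:** The fingertips closed on top of the glaze instead of around the tile. They sit about 23 mm or more behind the reported TCP at that opening, which does not fit the description given. I went about 17 mm deeper and the second grasp held. The tile had not moved.
- **Disagreements found by feel:** The ledge was about 2 mm off my height estimate, and the jaw back about 2.5 mm off the camera estimate. I corrected for both.
- **Not measured:** The final jaw openings were only seen in pictures. They should be about 4 mm each.

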